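# Put the cuticle nippers and the nail brush away in the foam tray

## Task

Put the manicure kit back in its foam tray: lift the nail brush up and off its hook and press it, and the cuticle nippers from the table, each into the pocket cut for it (each fits only one way round), until both sit fully home on the pocket floor. Then let go, and leave the drill pen in its pocket and all the bottles and other things on the table standing where they are.

Things in the scene. Friction and masses are not known exactly. Their poses are not given: they have to be found in the camera images.
- tray: fixed foam tool tray in a thin aluminium rim: black die-cut foam, pale-blue pocket floors; 205 (x) x 194 (y) mm, 34 mm high. Origin on the table; z up. Pockets with long axes along tray y: nippers (centre line at tray x = -65 mm), brush (x = 0), drill pen (x = +58 mm, already filled). Each is its tool's outline plus 1.5 mm per side, so a tool the wrong way round does not go in
- foam_top (a point): point on the foam's top face over the tray's origin, 34 mm above the table; all pockets are 10 mm deep. In the nippers and brush pockets two springy blue lips (16 mm long, one at each flank at tray y = 0) slope inward with depth: under its own weight the tool stops 3 to 4 mm short and must be pushed down with about 6 to 12 N to reach the floor; friction then keeps it there
- nippers_pocket (a point): point on the floor of the nippers pocket, 24 mm above the table, where the nippers' origin lies when seated; axes parallel to the tray's. Seated nippers point their jaws along tray +y (yaw = tray yaw + 90 deg)
- nippers_pocket_jaw (a point): floor point of the nippers pocket under the seated jaw tips, 45 mm from nippers_pocket along tray +y
- nippers_pocket_tail (a point): floor point of the nippers pocket under the seated handle ends, 76 mm from nippers_pocket along tray -y
- brush_pocket (a point): point on the floor of the brush pocket, 24 mm above the table, where the brush's origin lies when seated; axes parallel to the tray's. The seated brush points its narrow nose along tray -y (yaw = tray yaw - 90 deg)
- brush_pocket_nose (a point): floor point of the brush pocket under the seated nose end, 52 mm from brush_pocket along tray -y
- brush_pocket_heel (a point): floor point of the brush pocket under the seated wide end, 42 mm from brush_pocket along tray +y
- nippers: cuticle nippers lying flat on the table, loose, about 90 g, rigid (they do not open). Origin on the underside under the pivot; x towards the jaw tips, z up. Steel jaws x = +12 to +45 mm, 16 mm wide, 12 mm high; steel pivot block; two pink handles spread backwards to x = -77 mm, 49 mm wide over their ends, 12 mm high, with a small gold spring between
- nippers_grip (a point): top centre of the nippers' square pivot block, the place to grip across: x = -14 to +14 mm, 28 mm wide (y), 20 mm high. Seated, the block stands 10 mm proud of the foam and handles and jaws 2 mm, so fingertips must stay 10 mm or more above the nippers' underside while pushing them in (or push on top)
- nippers_jaw (a point): middle of the jaw tips, on the nippers' underside, x = +45 mm
- nippers_tail (a point): midway between the handle ends, on the nippers' underside, x = -76 mm
- brush: pink and white rigid nail brush, loose, about 80 g, 78 mm high, hanging level by its bow handle on the hook, bristle side down. Origin on the underside, below its centre of mass and the bow's middle; x towards the narrow nose, z up. Body 22 mm high: wide part x = -42 to +18 mm, 40 mm wide; nose x = +18 to +52 mm, 24 mm wide
- brush_bar (a point): top centre of the bow's bar, the place to grip: along brush x -38 to +38 mm, 12 mm wide (y), z = 62 to 78 mm, on legs at x = -34 and +34. The rod passes under its middle, through the 40 mm high gap between bar and  keep fingertips 4 mm above the bar's lower edge and open under 65 mm; raise 15 to 30 mm, draw 100 mm along stand -x off the tip, only then lift away
- brush_nose (a point): nose end of the brush, on its underside, x = +52 mm
- brush_heel (a point): wide end of the brush, on its underside, x = -42 mm
- hookstand: fixed gold hook stand. Origin on the table below the hook's low point; base plate 110 x 90 x 8 mm, x = -10 to +100; post at x = +75, 171 mm high. A 6 mm rod runs from it to -x, sags slightly to centre height 150 at x = 0, where the brush hangs, bar nearly along stand y, and turns up from x = -45 to its free tip at x = -55 (height 162). The rod is inside the brush's closed bow
- polish_red: small red nail-polish bottle, 32 mm diameter, 62 mm tall, loose, stands just beyond the nippers' jaw tips; origin at the centre of its underside
- polish_plum: small plum nail-polish bottle, 32 mm diameter, 62 mm tall, loose, stands beside the hook stand; origin at the centre of its underside
- drill_pen: white squared battery nail drill with steel nose, 142 x 28 x 24 mm, loose, already lying in its own pocket of the tray (standing 14 mm proud of the foam), 58 mm beyond the brush pocket on the tray's +x side; stays there. Origin under its centre
- gold_dish: empty gold-coloured oblong dish, 79 x 154 x 16 mm, loose; origin at the centre of its underside
- coffee_cup: open white plastic cup, 84 mm across, 110 mm tall, loose; origin at the centre of its underside
- jar: closed glass jar with white cap, 56 mm diameter, 60 mm tall, loose; origin at the centre of its underside
- buffer_block: lilac nail-buffer block, 95 x 25 x 25 mm, loose; origin at the centre of its underside

How it is judged:
At the end, for the whole second after the job is handed in: Nippers and brush each in their own pocket: both end points of each tool within 5 mm of the matching pocket points and no more than 2 mm above the pocket floor, at rest (under 20 mm/s) and released (distance between nippers_jaw and nippers_pocket_jaw below 0.005 m and z of nippers_jaw in the frame of nippers_pocket_jaw below 0.002 m and distance between nippers_tail and nippers_pocket_tail below 0.005 m and z of nippers_tail in the frame of nippers_pocket_tail below 0.002 m and distance between brush_nose and brush_pocket_nose below 0.005 m and z of brush_nose in the frame of brush_pocket_nose below 0.002 m and distance between brush_heel and brush_pocket_heel below 0.005 m and z of brush_heel in the frame of brush_pocket_heel below 0.002 m and linear speed of each of nippers, brush below 0.02 m/s and contact force between each of nippers, brush and the fingers below 0.1 N); the robot touches nothing.
It fails at once if a polish bottle, the jar, the cup, the dish or the buffer block is moved more than 25 mm (distance of any of polish_red, polish_plum, gold_dish, coffee_cup, jar, buffer_block from where it was at the start of the episode above 0.025 m).
It fails at once if the drill pen is moved more than 15 mm (distance of drill_pen from where it was at the start of the episode above 0.015 m).
It fails at once if a bottle, the jar or the cup is tipped more than 0.5 rad (angle between any of polish_red, polish_plum, coffee_cup, jar's own z axis and vertical above 0.5 rad).
It also fails if it takes over 64 s, if anything falls off the work surface, if the arm or the gripper's body presses on something with over 40 N, if the wrist force passes 120 N, or if a joint passes its speed limit or range.

## Robot

A 6-joint arm with a two-finger parallel gripper is mounted at the origin on the work surface. World frame = base frame: x ahead of the robot, y to its left, z up, the work surface at z = 0. Lengths are in m, angles in rad, forces in N, time in s.
With the tool pointing down it reaches from about 0.35 to 0.925 m from the base axis. Payload 6.4 kg.
Tool frame: the origin (TCP) lies midway between the tips of the shut fingers; the grasp point (between the pads) lies arm.grip_depth behind it (arm.grip_depth is the distance from the TCP to the grasp point, in m); z points along the fingers, y is the line along which they close (so a half turn about z gives the same grasp; the last joint's range is limited). The gripper opens to 94 mm and grips with 3 to 60 N. Pads are 16 mm wide; open, the fingers measure 119 mm over their backs; the gripper's body (75 mm by 177 mm) begins 78 mm behind the grasp point.
Start: joints at [-1.392, 0.245, 1.558, -0, 1.339, -0.174], TCP at [0.225, -0.61, 0.205] pointing down, gripper open.
Joint ranges: [-3.13, 3.13], [-1.02, 2.26], [0.13, 2.54], [-0.95, 4.09], [0.21, 2.88], [-2.74, 2.74]. Speed limits (rad/s): [2.57, 2.57, 3.14, 3.14, 3.14, 3.14].

## Interface

Orientations are given as a rotation vector (axis times angle).
In Python, from bench import arm, camera, camera_params, order gives the robot as it stands.
- The arm moves only by the tool drive_tool, never from a script. Its argument "moves" is a list of rows, each an object of numbers: "x", "y", "z": the shift along the tool's x, y, z in cm; "rx", "ry", "rz": the turn, a rotation vector about the tool's x, y, z in rad; "jaw": the finger opening in cm, from 0 to 9.4. A call has 1 to 20 rows; each row shifts and turns the commanded pose from where the row before left it, along the tool's axes as they then stand; what a row does not reach is not made up. A row lasts 1/10 s, in which the tool goes at most 50 mm and 8.59 degrees, less where a joint would pass 70% of its speed; a pose out of reach is approached as far as the arm can. A call is refused whole if a number of a shift passes 5 or a number of a turn 0.15, either way. A call with a gripper value outside its range is refused whole. The fingers move at their own pace and stop on an object; "newtons" is the grip in N (left out, the last holds). Time passes only in rows, so rows that do not move let the fingers close. It gives the time, the measured TCP pose, the force, the opening and the grip force at its end, in the units of the state.
- arm.get_state(): the state, without advancing time (a new reading comes with each control period).
- camera(name): name is "side" or "top" or "wrist"; returns (picture, depth): 400x640x3 uint8, red, green, blue; 400x640 float32, m along the optical axis (not along the pixel's ray), 0 where there is no reading.
- camera_params(name): a dict with "fx", "fy", "cx", "cy" (pixels), "dist_coeffs" ([k1, k2, p1, p2, k3] as OpenCV has them; the pictures are not rectified), "rvec" (rotation vector, rad) and "tvec" (3), from world to camera coordinates, as OpenCV has them. Camera axes: x right, y down, z forward; pixel columns grow to the right and rows downward; lengths in m; the calibration is good to about 2 mm. A picture is of the moment at which its call begins: read the wrist's pose just before it. camera_params takes no time and is no camera call; for the wrist camera it gives the pose at the moment of the call.
- order.job_done(): hands the job in; it is judged then, once.
The state is a dict: "t": time; "qpos": joint angles; "joint_velocities": joint speeds; "joint_torque": joint torques, N m; "position": TCP position; "eef_rot": TCP orientation; "ft_force": force on the tool from outside, world axes, zero at the start; "ft_torque": the same for the moment, N m; "finger_gap": finger opening in m; "gripper_force": force on a finger pad.
Only numpy, scipy, OpenCV 4.12 (cv2) and the standard library are available. Lean on these libraries where they do the work, as an engineer would, in place of code of your own. Each camera call takes 0.05 s, during which the arm holds its last target. There are 200 camera calls.

## Working session

There is one attempt and no reset: what is moved stays moved. The work goes in short steps, Python scripts to look and compute and a tool call to move; the robot and the scene stay as the last step left them, time stands still between calls to the robot, and variables do not carry over. Pictures are saved under pics/ and viewed, at most 10 in all, crops included, and the job is handed in when it is done.

Besides the shell and the picture viewer there is one more tool, called after "Emit:" as name([rows], argument=value, ...), one row to a line, values as JSON. drive_tool: Moves the arm, as the interface text tells. Its arguments: {"type":"object","properties":{"moves":{"type":"array"},"newtons":{"type":"number"}},"required":["moves"]}

```bash
ls; mkdir -p pics; cat > h.py <<'E'
import numpy as np, cv2
from scipy.spatial.transform import Rotation as R
from bench import arm,camera,camera_params,order
def snap(n,f):
    p=camera_params(n); im,d=camera(n)
    cv2.imwrite(f'pics/{f}.png',im[:,:,::-1]); np.savez(f'pics/{f}.npz',im=im,d=d,**{k:np.array(v) for k,v in p.items()})
def load(f): return np.load(f'pics/{f}.npz')
def K(p): return np.array([[p['fx'],0,p['cx']],[0,p['fy'],p['cy']],[0,0,1]],float)
def pix(f,uv,z=None):
    "pixels -> world; on plane z if given, else depth"
    p=load(f); uv=np.array(uv,float).reshape(-1,2)
    n=cv2.undistortPoints(uv.reshape(-1,1,2),K(p),p['dist_coeffs'].astype(float)).reshape(-1,2)
    Rm=cv2.Rodrigues(p['rvec'].astype(float))[0]; t=p['tvec'].astype(float).ravel()
    ray=np.c_[n,np.ones(len(n))]@Rm; c=-Rm.T@t
    if z is None: s=np.array([p['d'][int(round(v)),int(round(u))] for u,v in uv])
    else: s=(np.broadcast_to(z,len(uv))-c[2])/ray[:,2]
    return c+ray*s[:,None]
def proj(f,X):
    p=load(f); return cv2.projectPoints(np.array(X,float).reshape(-1,1,3),p['rvec'].astype(float),p['tvec'].astype(float),K(p),p['dist_coeffs'].astype(float))[0].reshape(-1,2)
E
python3 - <<'E'
from h import *
snap('top','top0');snap('side','side0')
s=arm.get_state();print(s['position'],s['eef_rot'],s['t'],arm.grip_depth)
print(R.from_rotvec(s['eef_rot']).as_matrix().round(3))
E
```

```text
pics
[ 0.22448868 -0.60945467  0.20449094] [-3.09122500e+00 -5.51009623e-01  4.47816847e-05] 0.1 0.0188
[[ 0.938  0.346 -0.   ]
 [ 0.346 -0.938  0.002]
 [ 0.    -0.002 -1.   ]]
```

View pics/top0.png

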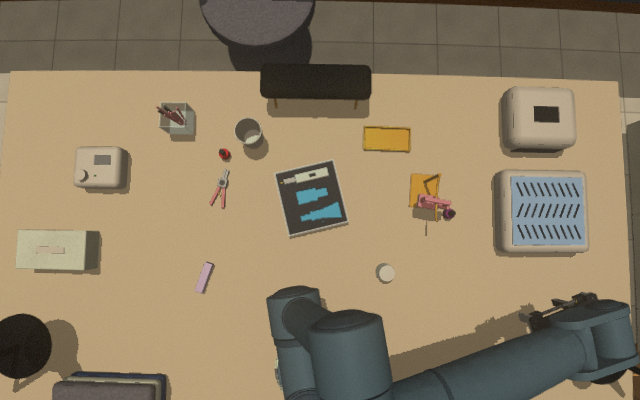

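View pics/side0.png

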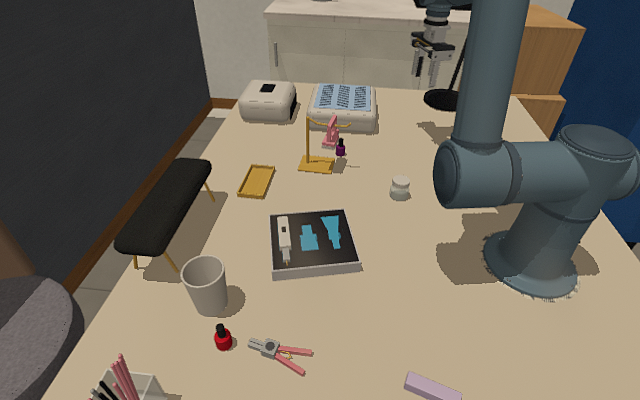

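The top view shows the nippers at about (220,188), the tray at (312,198) and the brush on its hook at (433,203). The side view agrees, with the stand at (318,150). I'll enlarge these areas.

```bash
python3 - <<'E'
from h import *
t=cv2.imread('pics/top0.png');s=cv2.imread('pics/side0.png')
r=lambda im,x,y,w,h,k:cv2.resize(im[y:y+h,x:x+w],None,fx=k,fy=k,interpolation=cv2.INTER_CUBIC)
a=r(t,200,140,160,100,5) # 800x500
cv2.imwrite('pics/c1.png',a)
b=np.hstack([r(t,395,160,70,80,5.5),r(s,290,100,75,80,5.5)]);cv2.imwrite('pics/c2.png',b);print(b.shape)
print(pix('top0',[[312,198],[220,188],[433,203],[426,235]]).round(3))
E
```

```text
(440, 797, 3)
[[ 0.534  0.005  0.023]
 [ 0.564  0.303  0.001]
 [ 0.516 -0.355  0.111]
 [ 0.421 -0.364 -0.003]]
```

View pics/c1.png

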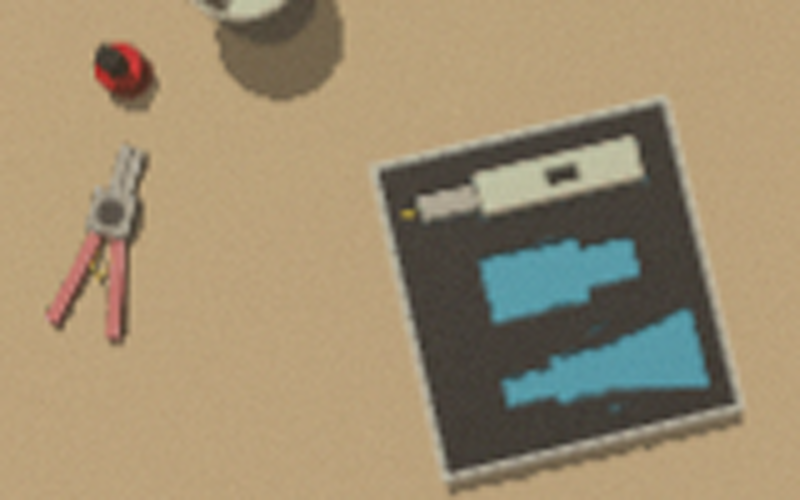

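View pics/c2.png

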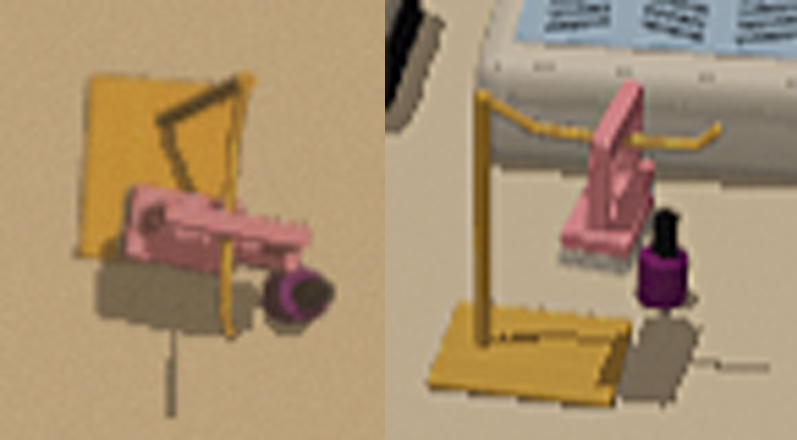

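The crops show the tray corners at c1 (378,168), (663,100), (740,405) and (450,477), with the pen at its top end, so tray +x points up. The nippers' jaw tips are at (132,150), the block at (112,212), and the handle ends at (57,322) and (116,338). In c2 the rod runs from the post top (245,80) to the tip (230,335). The bar runs from about (165,205) to (308,235), and the nose points right.

```bash
python3 - <<'E'
from h import *
c1=lambda a:np.array(a)/5+[200,140]-.4
c2=lambda a:np.array(a)/5.5+[395,160]-.4
T=pix('top0',c1([[378,168],[663,100],[740,405],[450,477]]),.034);print(T.round(4))
c=T.mean(0);d1=T[0]-T[3]+T[1]-T[2];d2=T[0]-T[1]+T[3]-T[2]
print('tray',c.round(4),np.degrees([np.arctan2(d1[1],d1[0]),np.arctan2(d2[1],d2[0])-np.pi/2]),[np.linalg.norm(d)/2 for d in(d1,d2)])
N=pix('top0',c1([[132,150],[112,212],[57,322],[116,338]]),[.012,.02,.012,.012]);print('nip',N.round(4))
S=pix('top0',c2([[245,80],[230,335],[165,205],[308,235]]),[.171,.162,.169,.169]);print('stand',S.round(4))
B=pix('top0',c2([[90,75],[78,255]]),.008);print(B.round(4))
E
```

```text
[[ 0.6095  0.1227  0.034 ]
 [ 0.6557 -0.0568  0.034 ]
 [ 0.4632 -0.107   0.034 ]
 [ 0.416   0.0733  0.034 ]]
tray [0.5361 0.008  0.034 ] [14.48036279 14.56940707] [np.float64(0.19931620902629374), np.float64(0.1858510293216753)]
nip [[0.6222 0.2836 0.012 ]
 [0.5808 0.293  0.02  ]
 [0.5106 0.3276 0.012 ]
 [0.501  0.2894 0.012 ]]
stand [[ 0.5935 -0.3558  0.171 ]
 [ 0.4623 -0.3488  0.162 ]
 [ 0.5283 -0.3138  0.169 ]
 [ 0.5139 -0.388   0.169 ]]
[[ 0.6201 -0.3138  0.008 ]
 [ 0.5136 -0.3058  0.008 ]]
```

Emit:
drive_tool([
  {"rz":-0.1466,"z":-1.4},
  {"rz":-0.1466,"z":-1.4},
  {"rz":-0.1466,"z":-1.4},
  {"rz":-0.1466,"z":-1.4},
  {"rz":-0.1466,"z":-1.4},
  {"rz":-0.1466,"z":-1.4},
  {"rz":-0.1466,"z":-1.4},
  {"x":3.1,"y":2.4,"jaw":3.5},
  {"x":3.1,"y":2.4},
  {"x":3.1,"y":2.4},
  {"x":3.1,"y":2.4},
  {"x":3.1,"y":2.4},
  {"x":3.1,"y":2.4},
  {"x":3.1,"y":2.4},
  {"x":3.1,"y":2.4},
  {"x":3.1,"y":2.4},
  {"x":3.1,"y":2.4},
])

```text
invalid input
```

```bash
python3 - <<'E'
from h import *
snap('wrist','w1')
s=arm.get_state();print(s['position'],s['t'],s['qpos'],s['ft_force'])
print(R.from_rotvec(s['eef_rot']).as_matrix().round(3))
E
```

```text
[ 0.22450128 -0.60949769  0.20459911] 0.15 [-1.39211745e+00  2.45636004e-01  1.55875384e+00  4.64351817e-06
  1.33869466e+00 -1.74113822e-01] [-0.43751952 -0.0363627  -0.17101429]
[[ 0.938  0.346 -0.   ]
 [ 0.346 -0.938  0.001]
 [ 0.    -0.001 -1.   ]]
```

View pics/w1.png

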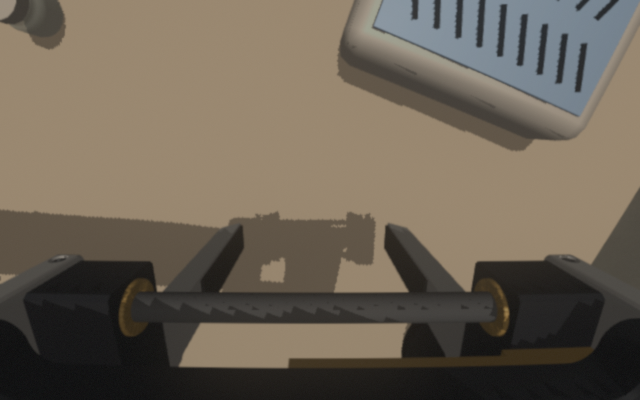

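The wrist view shows the fingers at the bottom and the lamp's corner at the upper right, so the camera looks towards tool +x. The move was refused, so I'll retry with every key in each row.

Emit:
drive_tool([
  {"x":0,"y":0,"z":-1.4,"rx":0,"ry":0,"rz":-0.1466,"jaw":3.5},
  {"x":0,"y":0,"z":-1.4,"rx":0,"ry":0,"rz":-0.1466,"jaw":3.5},
  {"x":0,"y":0,"z":-1.4,"rx":0,"ry":0,"rz":-0.1466,"jaw":3.5},
  {"x":0,"y":0,"z":-1.4,"rx":0,"ry":0,"rz":-0.1466,"jaw":3.5},
  {"x":0,"y":0,"z":-1.4,"rx":0,"ry":0,"rz":-0.1466,"jaw":3.5},
  {"x":0,"y":0,"z":-1.4,"rx":0,"ry":0,"rz":-0.1466,"jaw":3.5},
  {"x":0,"y":0,"z":-1.4,"rx":0,"ry":0,"rz":-0.1466,"jaw":3.5},
], newtons=20)

```text
t: 0.85
position: [0.2245, -0.6097, 0.3035]
eef_rot: [-2.417, -2.005, -0.001]
ft_force: [-0.5, 0.2, -0.0]
finger_gap: 0.0413
gripper_force: 0.0
```

Emit:
drive_tool([
  {"x":2.5,"y":2.4},
  {"x":2.5,"y":2.4},
  {"x":2.5,"y":2.4},
  {"x":2.5,"y":2.4},
  {"x":2.5,"y":2.4},
  {"x":2.5,"y":2.4},
  {"x":2.5,"y":2.4},
  {"x":2.5,"y":2.4},
  {"x":2.5,"y":2.4},
  {"x":2.5,"y":2.4},
  {"x":0},
], newtons=20)

```text
invalid input
```

```bash
python3 - <<'E'
from h import *
s=arm.get_state();print(s['position'],s['t'],s['qpos'],s['ft_force'])
print(R.from_rotvec(s['eef_rot']).as_matrix().round(3))
snap('wrist','w2')
E
```

```text
[ 0.22454606 -0.60973006  0.30352759] 0.85 [-1.39211990e+00  1.84004844e-01  1.45116063e+00  2.00783394e-05
  1.50729434e+00 -1.20635732e+00] [-0.46285484  0.22568348 -0.0480281 ]
[[ 0.185  0.983 -0.   ]
 [ 0.983 -0.185  0.001]
 [ 0.001 -0.    -1.   ]]
```

View pics/w2.png

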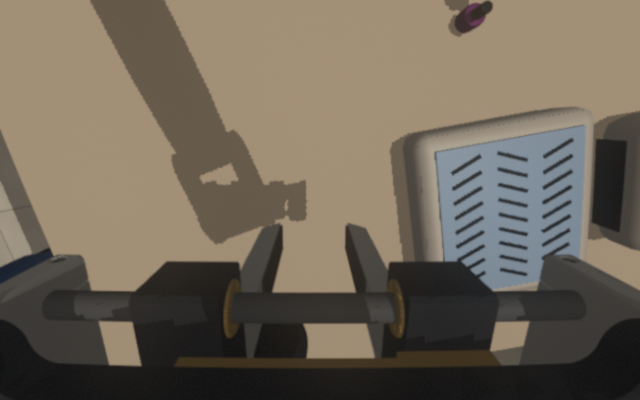

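The view is unchanged apart from the turn: lamp on the right, plum bottle at (470,18). Every row needs all its keys.

Emit:
drive_tool([
  {"x":2.5,"y":2.4,"z":0,"rx":0,"ry":0,"rz":0,"jaw":3.5},
  {"x":2.5,"y":2.4,"z":0,"rx":0,"ry":0,"rz":0,"jaw":3.5},
  {"x":2.5,"y":2.4,"z":0,"rx":0,"ry":0,"rz":0,"jaw":3.5},
  {"x":2.5,"y":2.4,"z":0,"rx":0,"ry":0,"rz":0,"jaw":3.5},
  {"x":2.5,"y":2.4,"z":0,"rx":0,"ry":0,"rz":0,"jaw":3.5},
  {"x":2.5,"y":2.4,"z":0,"rx":0,"ry":0,"rz":0,"jaw":3.5},
  {"x":2.5,"y":2.4,"z":0,"rx":0,"ry":0,"rz":0,"jaw":3.5},
  {"x":2.5,"y":2.4,"z":0,"rx":0,"ry":0,"rz":0,"jaw":3.5},
  {"x":2.5,"y":2.4,"z":0,"rx":0,"ry":0,"rz":0,"jaw":3.5},
  {"x":2.5,"y":2.4,"z":0,"rx":0,"ry":0,"rz":0,"jaw":3.5},
  {"x":0,"y":0,"z":0,"rx":0,"ry":0,"rz":0,"jaw":3.5},
], newtons=20)

```text
t: 2.0
position: [0.5103, -0.4076, 0.3025]
eef_rot: [-2.421, -2.0, -0.001]
ft_force: [0.1, 0.1, 0.0]
finger_gap: 0.035
gripper_force: 0.0
```

```bash
python3 - <<'E'
from h import *
s=arm.get_state()
print(R.from_rotvec(s['eef_rot']).as_matrix().round(3))
snap('wrist','w3')
im=cv2.imread('pics/w3.png');print(proj('w3',[[.521,-.351,.169],[.5355,-.277,.169],s['position']]).round())
E
```

```text
[[ 0.188  0.982 -0.   ]
 [ 0.982 -0.188  0.001]
 [ 0.001 -0.    -1.   ]]
[[315. 138.]
 [315.  62.]
 [316. 235.]]
```

View pics/w3.png

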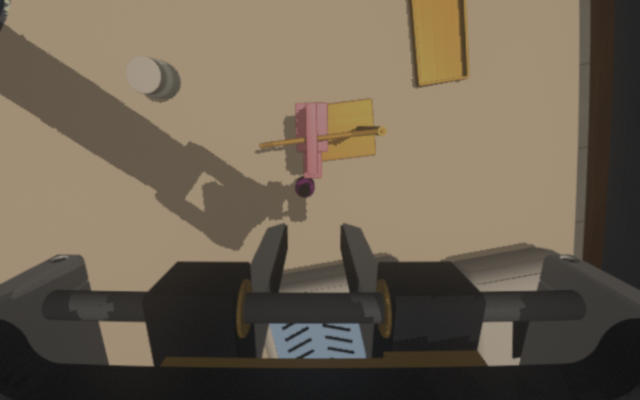

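The wrist view shows the bar from about (312,104) to (314,177), crossing the rod, which runs from (262,146) to (383,130). The plum bottle is at (305,187). This agrees with the top-view estimate to within about 2 mm.

```bash
python3 - <<'E'
from h import *
d=load('w3')['d'];im=load('w3')['im'].astype(int)
uv=[[312,120],[312,139],[314,165]]
print(pix('w3',uv).round(4))
P=pix('w3',[[312,104],[313.5,177],[262,146],[381,130]],[.169,.169,.162,.171]);print(P.round(4))
# top-bar mask by depth/height
vv,uu=np.mgrid[95:185,285:340];X=pix('w3',np.c_[uu.ravel(),vv.ravel()])
m=(X[:,2]>.16)&(X[:,2]<.18);r=im[vv.ravel(),uu.ravel()];m&=(r[:,2]>r[:,1]+5)
Q=X[m];print(len(Q),Q.min(0),Q.max(0),Q.mean(0),np.median(Q[:,2]))
rc=cv2.minAreaRect((Q[:,:2]*1000).astype(np.float32));print(rc)
E
```

```text
[[ 0.5215 -0.3321  0.1702]
 [ 0.5178 -0.3513  0.1706]
 [ 0.5147 -0.3791  0.1697]]
[[ 0.5246 -0.3163  0.169 ]
 [ 0.5117 -0.3921  0.169 ]
 [ 0.4624 -0.3488  0.162 ]
 [ 0.5911 -0.3557  0.171 ]]Traceback (most recent call last):
  File "<stdin>", line 9, in <module>
    return umr_minimum(a, axis, None, out, keepdims, initial, where)
ValueError: zero-size array to reduction operation minimum which has no identity
```

Emit:
drive_tool([
  {"x":1.4,"y":-0.07,"z":0,"rx":0,"ry":0,"rz":-0.02,"jaw":3.5},
  {"x":1.4,"y":-0.07,"z":0,"rx":0,"ry":0,"rz":0,"jaw":3.5},
  {"x":1.4,"y":-0.07,"z":0,"rx":0,"ry":0,"rz":0,"jaw":3.5},
  {"x":1.3,"y":-0.06,"z":0,"rx":0,"ry":0,"rz":0,"jaw":3.5},
  {"x":0,"y":0,"z":3,"rx":0,"ry":0,"rz":0,"jaw":3.5},
  {"x":0,"y":0,"z":3,"rx":0,"ry":0,"rz":0,"jaw":3.5},
  {"x":0,"y":0,"z":3,"rx":0,"ry":0,"rz":0,"jaw":3.5},
  {"x":0,"y":0,"z":2,"rx":0,"ry":0,"rz":0,"jaw":3.5},
  {"x":0,"y":0,"z":1.2,"rx":0,"ry":0,"rz":0,"jaw":3.5},
  {"x":0,"y":0,"z":1,"rx":0,"ry":0,"rz":0,"jaw":3.5},
  {"x":0,"y":0,"z":1,"rx":0,"ry":0,"rz":0,"jaw":3.5},
  {"x":0,"y":0,"z":0,"rx":0,"ry":0,"rz":0,"jaw":3.5},
  {"x":0,"y":0,"z":0,"rx":0,"ry":0,"rz":0,"jaw":3.5},
], newtons=35)

```text
t: 3.35
position: [0.5152, -0.356, 0.1621]
eef_rot: [2.403, 2.022, 0.0]
ft_force: [0.2, 0.4, 0.2]
finger_gap: 0.0348
gripper_force: 0.0
```

Emit:
drive_tool([
  {"x":0.3,"y":0.2,"z":0.15,"rx":0,"ry":0,"rz":0,"jaw":3.5},
  {"x":0,"y":0,"z":0,"rx":0,"ry":0,"rz":0,"jaw":3.5},
  {"x":0,"y":0,"z":0,"rx":0,"ry":0,"rz":0,"jaw":0.8},
  {"x":0,"y":0,"z":0,"rx":0,"ry":0,"rz":0,"jaw":0.8},
  {"x":0,"y":0,"z":0,"rx":0,"ry":0,"rz":0,"jaw":0.8},
  {"x":0,"y":0,"z":0,"rx":0,"ry":0,"rz":0,"jaw":0.8},
  {"x":0,"y":0,"z":0,"rx":0,"ry":0,"rz":0,"jaw":0.8},
  {"x":0,"y":0,"z":0,"rx":0,"ry":0,"rz":0,"jaw":0.8},
], newtons=35)

```text
t: 4.15
position: [0.5174, -0.3532, 0.1601]
eef_rot: [2.404, 2.022, 0.0]
ft_force: [0.7, -0.5, 0.6]
finger_gap: 0.0109
gripper_force: 35.0
```

Emit:
drive_tool([
  {"x":0,"y":0,"z":-0.6,"rx":0,"ry":0,"rz":0,"jaw":0.8},
  {"x":0,"y":0,"z":-0.8,"rx":0,"ry":0,"rz":0,"jaw":0.8},
  {"x":0,"y":0,"z":-0.8,"rx":0,"ry":0,"rz":0,"jaw":0.8},
  {"x":0,"y":0,"z":0,"rx":0,"ry":0,"rz":0,"jaw":0.8},
  {"x":-0.12,"y":-1,"z":0,"rx":0,"ry":0,"rz":0,"jaw":0.8},
  {"x":-0.16,"y":-1.4,"z":0,"rx":0,"ry":0,"rz":0,"jaw":0.8},
  {"x":-0.16,"y":-1.4,"z":0,"rx":0,"ry":0,"rz":0,"jaw":0.8},
  {"x":-0.16,"y":-1.4,"z":0,"rx":0,"ry":0,"rz":0,"jaw":0.8},
  {"x":-0.16,"y":-1.4,"z":0,"rx":0,"ry":0,"rz":0,"jaw":0.8},
  {"x":-0.16,"y":-1.4,"z":0,"rx":0,"ry":0,"rz":0,"jaw":0.8},
  {"x":-0.16,"y":-1.4,"z":0,"rx":0,"ry":0,"rz":0,"jaw":0.8},
  {"x":-0.16,"y":-1.4,"z":0,"rx":0,"ry":0,"rz":0,"jaw":0.8},
  {"x":-0.16,"y":-1.2,"z":0,"rx":0,"ry":0,"rz":0,"jaw":0.8},
  {"x":0,"y":0,"z":0,"rx":0,"ry":0,"rz":0,"jaw":0.8},
], newtons=35)

```text
t: 5.55
position: [0.3955, -0.3463, 0.1819]
eef_rot: [-2.405, -2.021, 0.0]
ft_force: [-0.4, -0.7, -1.2]
finger_gap: 0.0116
gripper_force: 35.0
```

Emit:
drive_tool([
  {"x":0,"y":0,"z":-2.5,"rx":0,"ry":0,"rz":-0.142,"jaw":0.8},
  {"x":0,"y":0,"z":-2.8,"rx":0,"ry":0,"rz":-0.142,"jaw":0.8},
  {"x":0,"y":0,"z":-2.7,"rx":0,"ry":0,"rz":-0.142,"jaw":0.8},
  {"x":1.9,"y":2.25,"z":0,"rx":0,"ry":0,"rz":0,"jaw":0.8},
  {"x":1.9,"y":2.25,"z":0,"rx":0,"ry":0,"rz":0,"jaw":0.8},
  {"x":1.9,"y":2.25,"z":0,"rx":0,"ry":0,"rz":0,"jaw":0.8},
  {"x":1.9,"y":2.25,"z":0,"rx":0,"ry":0,"rz":0,"jaw":0.8},
  {"x":1.9,"y":2.25,"z":0,"rx":0,"ry":0,"rz":0,"jaw":0.8},
  {"x":1.9,"y":2.25,"z":0,"rx":0,"ry":0,"rz":0,"jaw":0.8},
  {"x":1.9,"y":2.25,"z":0,"rx":0,"ry":0,"rz":0,"jaw":0.8},
  {"x":1.9,"y":2.25,"z":0,"rx":0,"ry":0,"rz":0,"jaw":0.8},
  {"x":1.8,"y":2.25,"z":0,"rx":0,"ry":0,"rz":0,"jaw":0.8},
  {"x":1.8,"y":2.25,"z":0,"rx":0,"ry":0,"rz":0,"jaw":0.8},
  {"x":0,"y":0,"z":0,"rx":0,"ry":0,"rz":0,"jaw":0.8},
  {"x":0,"y":0,"z":0,"rx":0,"ry":0,"rz":0,"jaw":0.8},
], newtons=35)

```text
t: 7.05
position: [0.5674, -0.1076, 0.2618]
eef_rot: [-1.92, -2.486, 0.001]
ft_force: [-0.1, -0.1, -0.9]
finger_gap: 0.0114
gripper_force: 35.0
```

```bash
python3 - <<'E'
from h import *
s=arm.get_state();print(s['position'],s['t'],s['finger_gap'])
print(R.from_rotvec(s['eef_rot']).as_matrix().round(3))
snap('wrist','w4');snap('side','s4')
w=cv2.imread('pics/w4.png')
cv2.imwrite('pics/c4.png',cv2.resize(w[:300,100:540],(800,545),interpolation=cv2.INTER_CUBIC))
E
```

```text
[ 0.56737131 -0.10757025  0.26177835] 7.05 0.011395187894469075
[[-0.253  0.968 -0.   ]
 [ 0.968  0.253 -0.   ]
 [-0.    -0.    -1.   ]]
```

View pics/c4.png

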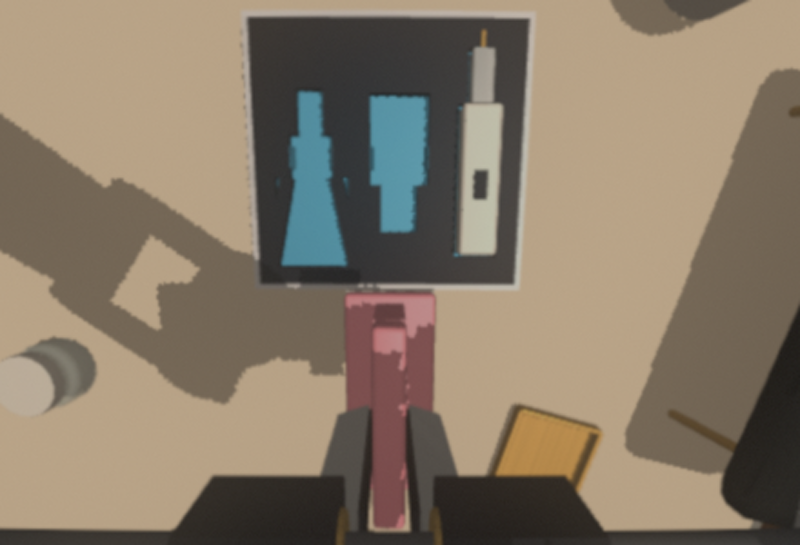

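The wrist crop (scale 1.818, x offset 100) shows the tray corners at (243,13), (534,13), (519,290) and (259,287). The brush pocket's heel is at (370..429,96) and its nose at (382..415,232). The held brush's heel edge is at (346..435,295) and its bar end at (373..406,325).

```bash
python3 - <<'E'
from h import *
c=lambda a:np.array(a,float)/1.8175+[100,0]-.25
T=pix('w4',c([[243,13],[534,13],[519,290],[259,287]]),.034)
d1=T[1]-T[0]+T[2]-T[3];d2=T[0]-T[3]+T[1]-T[2]
print('tray',T.mean(0).round(4),np.degrees([np.arctan2(d1[1],d1[0]),np.arctan2(d2[1],d2[0])-np.pi/2]),[np.linalg.norm(d)/2 for d in(d1,d2)])
def show(tag,uv,z):
    X=pix('w4',c(uv),z); print(tag,X.round(4).tolist(),X.mean(0).round(4)); return X.mean(0)
h=show('pheel',[[370,96],[429,96]],.024);n=show('pnose',[[382,232],[415,232]],.034)
v=(h-n)[:2];L=np.hypot(*v);u=v/L;print('L',L,'yaw',np.degrees(np.arctan2(u[1],u[0]))-90,'origin',h[:2]-u*.0435,n[:2]+u*.0535)
jaws=show('nj',[[298,92],[322,92]],.024);tail=show('nt',[[282,265],[347,265]],.034)
w=(jaws-tail)[:2];print('nip L',np.hypot(*w),np.degrees(np.arctan2(w[1],w[0]))-90,'origin',tail[:2]+w/np.hypot(*w)*.0785)
s=arm.get_state();Rm=R.from_rotvec(s['eef_rot']).as_matrix();p=np.array(s['position'])
H=show('bheel',[[346,295],[435,295]],.216);B=show('barend',[[373,325],[406,325]],.272)
for q in(H,B):print('tool',(Rm.T@(q-p)).round(4))
print(proj('w4',[p]).round(1), 'depths',pix('w4',c([[390,305],[390,400],[390,350]])).round(4).tolist())
E
```

```text
tray [0.5352 0.0097 0.034 ] [14.34557191 14.8124756 ] [np.float64(0.20241061116657053), np.float64(0.1920426757344366)]
pheel [[0.5107, 0.0487, 0.024], [0.5526, 0.0597, 0.024]] [0.5316 0.0542 0.024 ]
pnose [[0.5437, -0.0433, 0.034], [0.5679, -0.037, 0.034]] [ 0.5558 -0.0401  0.034 ]
L 0.09740025627327584 yaw 14.382308955537624 origin [0.54242284 0.01209056] [0.54252226 0.01170284]
nj [[0.4589, 0.0382, 0.024], [0.4759, 0.0425, 0.024]] [0.4674 0.0404 0.024 ]
nt [[0.4755, -0.0866, 0.034], [0.5239, -0.074, 0.034]] [ 0.4997 -0.0803  0.034 ]
nip L 0.12488704564813452 14.985169242262742 origin [ 0.47941058 -0.00445527]
bheel [[0.5371, -0.0704, 0.216], [0.5742, -0.0607, 0.216]] [ 0.5556 -0.0655  0.216 ]
barend [[0.5506, -0.0697, 0.272], [0.5611, -0.0669, 0.272]] [ 0.5559 -0.0683  0.272 ]
tool [ 0.0444 -0.0002  0.0459]
tool [ 0.0416 -0.0007 -0.0101]
[[314.8 237.3]] depths [[0.5563, -0.0691, 0.221], [0.5627, -0.0936, 0.2713], [0.5582, -0.0767, 0.2706]]
```

Emit:
drive_tool([
  {"x":2,"y":0.1,"z":0,"rx":0,"ry":0,"rz":0,"jaw":0.8},
  {"x":2,"y":0.1,"z":0,"rx":0,"ry":0,"rz":0,"jaw":0.8},
  {"x":2,"y":0.1,"z":0,"rx":0,"ry":0,"rz":0,"jaw":0.8},
  {"x":2,"y":0.1,"z":0,"rx":0,"ry":0,"rz":0,"jaw":0.8},
  {"x":2,"y":0.1,"z":0,"rx":0,"ry":0,"rz":0,"jaw":0.8},
  {"x":1.9,"y":0.12,"z":0,"rx":0,"ry":0,"rz":0,"jaw":0.8},
  {"x":0,"y":0,"z":3,"rx":0,"ry":0,"rz":0,"jaw":0.8},
  {"x":0,"y":0,"z":3,"rx":0,"ry":0,"rz":0,"jaw":0.8},
  {"x":0,"y":0,"z":3,"rx":0,"ry":0,"rz":0,"jaw":0.8},
  {"x":0,"y":0,"z":3,"rx":0,"ry":0,"rz":0,"jaw":0.8},
  {"x":0,"y":0,"z":2.5,"rx":0,"ry":0,"rz":0,"jaw":0.8},
  {"x":0,"y":0,"z":0,"rx":0,"ry":0,"rz":0,"jaw":0.8},
  {"x":0,"y":0,"z":0,"rx":0,"ry":0,"rz":0,"jaw":0.8},
], newtons=35)

```text
t: 8.45
position: [0.5432, 0.009, 0.1175]
eef_rot: [-1.922, -2.485, -0.0]
ft_force: [-0.2, 0.2, 0.6]
finger_gap: 0.0113
gripper_force: 35.0
```

```bash
python3 - <<'E'
from h import *
s=arm.get_state();print(s['position'],s['t'],s['finger_gap'],s['ft_force'],s['eef_rot'])
snap('wrist','w5');snap('side','s5')
w=cv2.imread('pics/w5.png');sd=cv2.imread('pics/s5.png')
a=cv2.resize(w[0:240,170:470],(500,400),interpolation=cv2.INTER_CUBIC)
b=cv2.resize(sd[180:290,260:370],(300,300),interpolation=cv2.INTER_CUBIC)
cv2.imwrite('pics/c5.png',np.hstack([a,np.vstack([b,np.zeros((100,300,3),np.uint8)])]))
p=load('w5');Rm=cv2.Rodrigues(p['rvec'])[0];print('cam',(-Rm.T@p['tvec'].ravel()).round(3),Rm[2].round(3))
E
```

```text
[0.54317113 0.00898144 0.11753987] 8.45 0.011311680103995008 [-0.21004121  0.15747018  0.64782159] [-1.92244858e+00 -2.48466450e+00 -2.83792007e-04]
cam [0.524 0.079 0.297] [ 0.063 -0.241 -0.969]
```

View pics/c5.png

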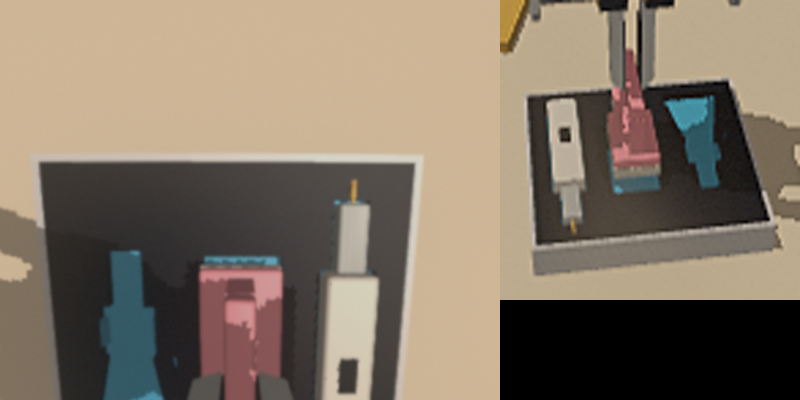

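In the wrist crop the brush's heel top edge is at (200..282,267) and the blue pocket heel edge at (205..277,257). The two are centred on the same column, and the side view agrees.

```bash
python3 - <<'E'
from h import *
c=lambda a:np.array(a,float)/1.6667+[170,0]-.2
p=np.array([.5432,.009,.1175]);Rm=R.from_rotvec([-1.9224,-2.4847,0]).as_matrix()
for t,uv,z in[('pocket',[[205,257],[277,257]],.024),('brush',[[200,267],[282,267]],.071),('penJaw',[[110,252],[140,252]],.024)]:
    X=pix('w5',c(uv),z);print(t,X.round(4).tolist(),((X-p)@Rm).mean(0).round(4))
print(pix('w5',c([[241,275],[225,262],[241,257]])).round(4))
E
```

```text
pocket [[0.5114, 0.0474, 0.024], [0.5508, 0.0576, 0.024]] [ 0.0452 -0.0008  0.0935]
brush [[0.5123, 0.0476, 0.071], [0.5497, 0.0573, 0.071]] [ 0.0452 -0.0009  0.0465]
penJaw [[0.4588, 0.0367, 0.024], [0.4752, 0.0409, 0.024]] [ 0.048  -0.0663  0.0935]
[[0.532  0.0488 0.0711]
 [0.5231 0.0476 0.0245]
 [0.5312 0.0524 0.023 ]]
```

Emit:
drive_tool([
  {"x":-0.12,"y":0,"z":0.5,"rx":0,"ry":0,"rz":0,"jaw":0.8},
  {"x":0,"y":0,"z":0.5,"rx":0,"ry":0,"rz":0,"jaw":0.8},
  {"x":0,"y":0,"z":0.4,"rx":0,"ry":0,"rz":0,"jaw":0.8},
  {"x":0,"y":0,"z":0.3,"rx":0,"ry":0,"rz":0,"jaw":0.8},
  {"x":0,"y":0,"z":0,"rx":0,"ry":0,"rz":0,"jaw":0.8},
], newtons=35)

```text
t: 9.05
position: [0.5448, 0.0084, 0.1024]
eef_rot: [1.922, 2.485, 0.003]
ft_force: [-3.9, 3.2, 12.1]
finger_gap: 0.0119
gripper_force: 35.1
```

```bash
python3 - <<'E'
from h import *
s=arm.get_state();Rm=R.from_rotvec(s['eef_rot']).as_matrix()
print('F tool',(Rm.T@s['ft_force']).round(2),'M tool',(Rm.T@s['ft_torque']).round(3),s['position'].round(4))
snap('wrist','w6')
# blue pocket pixels ahead of heel + pink, in tool frame
p=load('w6');im=p['im'].astype(int)
blue=(im[...,2]-im[...,0]>40);pink=(im[...,0]-im[...,2]>25)&(im[...,0]-im[...,1]>40)
for t,m in(('blue',blue),('pink',pink)):
    for v in range(130,240,4):
        u=np.where(m[v,270:360])[0]+270
        if len(u)>2: print(t,v,u.min(),u.max(),end='; ')
    print()
E
```

```text
F tool [  4.13  -2.94 -12.1 ] M tool [0.68  0.693 0.082] [0.5448 0.0084 0.1024]
blue 154 291 296; blue 158 291 336; 
pink 162 290 336; pink 166 289 338; pink 170 289 338; pink 174 289 338; pink 178 289 338; pink 182 289 337; pink 186 289 337; pink 190 289 337; pink 194 289 337; pink 198 290 337; pink 202 290 337; pink 206 290 336; pink 210 290 336; pink 214 290 336; pink 218 290 336; pink 222 290 336; pink 226 305 323; pink 230 305 322; pink 234 305 322; pink 238 305 322;
```

```bash
python3 - <<'E'
from h import *
p=load('w6');im=p['im'].astype(int)
blue=(im[...,2]-im[...,0]>40);pink=(im[...,0]-im[...,2]>25)&(im[...,0]-im[...,1]>40)
def col(m,u): v=np.where(m[140:200,u])[0]+140; return (v.min(),v.max()) if len(v) else None
for u in(294,300,306,313,320,327,333):print(u,col(blue,u),col(pink,u),im[150:164:1,u].sum(1).tolist())
P=np.array([.5448,.0084,.1024]);Rm=R.from_rotvec([1.922,2.485,.003]).as_matrix()
f=lambda uv,z:((pix('w6',uv,z)-P)@Rm).round(4).tolist()
print('pocket@24',f([[291,154],[313,154],[336,155]],.024));print('brush@56',f([[289,160.5],[313,160.5],[338,160.5]],.056))
print('blue width',[np.where(blue[v,270:360])[0][[0,-1]]+270 for v in range(153,161) if blue[v,270:360].any()])
E
```

```text
294 (np.int64(154), np.int64(158)) (np.int64(162), np.int64(199)) [161, 156, 163, 194, 303, 407, 436, 428, 389, 313, 285, 293, 358, 447]
300 (np.int64(155), np.int64(158)) (np.int64(162), np.int64(199)) [164, 164, 164, 185, 270, 373, 423, 397, 324, 281, 286, 306, 354, 441]
306 (np.int64(155), np.int64(158)) (np.int64(162), np.int64(199)) [169, 170, 170, 190, 274, 378, 424, 393, 307, 276, 272, 290, 355, 443]
313 (np.int64(155), np.int64(158)) (np.int64(162), np.int64(199)) [177, 173, 174, 196, 280, 382, 432, 430, 396, 340, 292, 298, 358, 444]
320 (np.int64(155), np.int64(158)) (np.int64(162), np.int64(199)) [177, 181, 181, 201, 281, 387, 436, 440, 400, 316, 293, 314, 357, 444]
327 (np.int64(155), np.int64(158)) (np.int64(162), np.int64(199)) [186, 187, 183, 204, 284, 389, 439, 435, 382, 305, 279, 292, 352, 446]
333 (np.int64(155), np.int64(159)) (np.int64(162), np.int64(199)) [190, 190, 188, 207, 281, 383, 444, 455, 437, 384, 320, 310, 356, 446]
pocket@24 [[0.0466, -0.0217, 0.0784], [0.0466, -0.0021, 0.0784], [0.0458, 0.0184, 0.0785]]
brush@56 [[0.0448, -0.0209, 0.0464], [0.0448, -0.002, 0.0464], [0.0448, 0.0176, 0.0465]]
blue width [array([291, 296]), array([290, 335]), array([290, 336]), array([290, 336]), array([291, 336]), array([331, 333])]
```

Emit:
drive_tool([
  {"x":0,"y":0,"z":-0.5,"rx":0,"ry":0,"rz":0,"jaw":0.8},
  {"x":0.03,"y":-0.08,"z":0,"rx":0,"ry":0,"rz":0.015,"jaw":0.8},
  {"x":0,"y":0,"z":0,"rx":0,"ry":0,"rz":0,"jaw":0.8},
], newtons=35)

```text
t: 9.4
position: [0.5424, 0.0079, 0.1045]
eef_rot: [-1.941, -2.47, 0.0]
ft_force: [0.6, 0.4, -0.2]
finger_gap: 0.0114
gripper_force: 35.0
```

Emit:
drive_tool([
  {"x":0,"y":0,"z":0.3,"rx":0,"ry":0,"rz":0,"jaw":0.8},
  {"x":0,"y":0,"z":0.2,"rx":0,"ry":0,"rz":0,"jaw":0.8},
  {"x":0,"y":0,"z":0.1,"rx":0,"ry":0,"rz":0,"jaw":0.8},
  {"x":0,"y":0,"z":0,"rx":0,"ry":0,"rz":0,"jaw":0.8},
], newtons=35)

```text
t: 9.8
position: [0.5441, 0.0088, 0.102]
eef_rot: [1.941, 2.47, 0.004]
ft_force: [-5.1, 6.7, 17.0]
finger_gap: 0.0118
gripper_force: 35.1
```

```bash
cat >> h.py <<'E'
def ft():
    s=arm.get_state();Rm=R.from_rotvec(s['eef_rot']).as_matrix()
    print('F tool',(Rm.T@s['ft_force']).round(2),'M tool',(Rm.T@s['ft_torque']).round(3),s['position'].round(4),'yaw',np.degrees(np.arctan2(Rm[1,0],Rm[0,0])).round(2),'gap',s['finger_gap'],s['t'])
E
python3 -c "
from h import *
ft()"
```

```text
F tool [  7.72  -3.34 -17.03] M tool [0.892 1.056 0.107] [0.5441 0.0088 0.102 ] yaw 103.68 gap 0.011831798556544768 9.8
```

Emit:
drive_tool([
  {"x":0,"y":0,"z":-0.5,"rx":0,"ry":0,"rz":0,"jaw":0.8},
  {"x":0.13,"y":0.15,"z":0,"rx":0,"ry":0,"rz":-0.012,"jaw":0.8},
  {"x":0,"y":0,"z":0,"rx":0,"ry":0,"rz":0,"jaw":0.8},
], newtons=35)

```text
t: 10.1
position: [0.5436, 0.0096, 0.1033]
eef_rot: [-1.925, -2.482, 0.001]
ft_force: [0.6, -0.8, -1.5]
finger_gap: 0.0115
gripper_force: 35.0
```

```bash
python3 - <<'E'
from h import *
ft();snap('wrist','w7')
s=arm.get_state();P=s['position'];Rm=R.from_rotvec(s['eef_rot']).as_matrix()
im=load('w7')['im'].astype(int)
for u in(300,313,327):print(u,im[150:168,u].sum(1).tolist())
for v in(156,157,170,180):print(v,'L',im[v,282:298].tolist()[::1] if 0 else (im[v,282:298,0]).tolist(),(im[v,282:298,2]).tolist(),'R',im[v,328:344,0].tolist(),im[v,328:344,2].tolist())
zu=P[2]-.0685
f=lambda uv,z:((pix('w7',uv,z)-P)@Rm).round(4).tolist()
print(zu);
for v in range(154,165):print(v,f([[313,v]],.024)[0][0],f([[313,v]],zu)[0][0],f([[313,v]],zu+.022)[0][0])
E
```

```text
F tool [-0.93  0.35  1.5 ] M tool [-0.02  -0.078 -0.002] [0.5436 0.0096 0.1033] yaw 104.41 gap 0.011498988906870771 10.1
300 [165, 161, 162, 161, 167, 195, 248, 285, 285, 317, 342, 334, 402, 465, 491, 501, 499, 482]
313 [172, 173, 175, 169, 178, 220, 319, 399, 383, 356, 362, 345, 399, 466, 498, 498, 440, 315]
327 [181, 179, 182, 183, 189, 226, 304, 348, 302, 277, 281, 313, 395, 468, 508, 518, 520, 517]
156 L [50, 52, 51, 53, 53, 51, 52, 51, 51, 60, 69, 71, 71, 74, 71, 62] [48, 49, 49, 50, 50, 49, 49, 49, 58, 88, 112, 120, 120, 122, 117, 96] R [80, 80, 80, 79, 69, 68, 72, 75, 69, 65, 62, 60, 65, 66, 67, 67] [126, 126, 127, 123, 100, 94, 105, 115, 101, 87, 80, 62, 59, 61, 62, 62]
157 L [51, 51, 52, 52, 51, 52, 52, 50, 50, 62, 74, 80, 80, 82, 82, 70] [49, 48, 50, 50, 49, 48, 48, 49, 61, 102, 134, 144, 146, 149, 149, 121] R [86, 87, 88, 89, 75, 69, 81, 89, 82, 68, 61, 54, 63, 67, 67, 68] [149, 150, 154, 154, 124, 112, 136, 155, 139, 110, 95, 66, 58, 60, 62, 62]
170 L [49, 46, 41, 36, 38, 37, 49, 81, 118, 136, 139, 139, 139, 139, 140, 139] [46, 44, 38, 34, 34, 34, 39, 55, 75, 86, 88, 88, 88, 88, 89, 88] R [212, 213, 213, 213, 213, 213, 213, 213, 213, 212, 195, 132, 78, 66, 66, 66] [153, 154, 154, 154, 155, 155, 155, 155, 154, 149, 128, 87, 63, 59, 59, 60]
180 L [35, 36, 36, 37, 37, 38, 46, 79, 119, 133, 138, 140, 140, 140, 139, 140] [34, 34, 34, 34, 34, 34, 37, 55, 76, 83, 87, 88, 89, 88, 88, 88] R [209, 200, 205, 200, 171, 156, 156, 162, 176, 158, 128, 84, 52, 47, 47, 47] [149, 142, 146, 141, 117, 104, 104, 110, 122, 105, 83, 57, 42, 40, 40, 41]
0.03459949823433241
154 0.0465 0.0476 0.0498
155 0.0457 0.0467 0.049
156 0.0448 0.0459 0.0482
157 0.0439 0.045 0.0475
158 0.043 0.0442 0.0467
159 0.0421 0.0433 0.0459
160 0.0412 0.0425 0.0451
161 0.0403 0.0416 0.0443
162 0.0394 0.0407 0.0435
163 0.0385 0.0399 0.0428
164 0.0376 0.039 0.042
```

Emit:
drive_tool([
  {"x":0,"y":0,"z":0.3,"rx":0,"ry":0,"rz":0,"jaw":0.8},
  {"x":0,"y":0,"z":0.2,"rx":0,"ry":0,"rz":0,"jaw":0.8},
  {"x":0,"y":0,"z":0.1,"rx":0,"ry":0,"rz":0,"jaw":0.8},
  {"x":0,"y":0,"z":0,"rx":0,"ry":0,"rz":0,"jaw":0.8},
], newtons=35)

```text
t: 10.55
position: [0.5438, 0.0095, 0.0977]
eef_rot: [-1.926, -2.482, 0.0]
ft_force: [0.5, 0.3, -0.5]
finger_gap: 0.0112
gripper_force: 35.0
```

```bash
python3 -c "
from h import *
ft()"
```

```text
F tool [0.14 0.52 0.45] M tool [-0.234 -0.011 -0.005] [0.5438 0.0095 0.0977] yaw 104.39 gap 0.011178607022809206 10.55
```

It went in with no force. Next I'll press it home.

Emit:
drive_tool([
  {"x":0,"y":0,"z":0.2,"rx":0,"ry":0,"rz":0,"jaw":0.8},
  {"x":0,"y":0,"z":0.2,"rx":0,"ry":0,"rz":0,"jaw":0.8},
  {"x":0,"y":0,"z":0.1,"rx":0,"ry":0,"rz":0,"jaw":0.8},
  {"x":0,"y":0,"z":0.1,"rx":0,"ry":0,"rz":0,"jaw":0.8},
  {"x":0,"y":0,"z":0,"rx":0,"ry":0,"rz":0,"jaw":0.8},
], newtons=45)

```text
t: 11.05
position: [0.545, 0.0091, 0.094]
eef_rot: [1.924, 2.481, 0.001]
ft_force: [-2.3, 0.5, 10.1]
finger_gap: 0.0115
gripper_force: 45.0
```

```bash
python3 -c "
from h import *
ft()"
```

```text
F tool [  1.03  -2.13 -10.09] M tool [ 0.578  0.168 -0.02 ] [0.545  0.0091 0.094 ] yaw 104.4 gap 0.011521292655651891 11.05
```

Emit:
drive_tool([
  {"x":0,"y":0,"z":0.15,"rx":0,"ry":0,"rz":0,"jaw":0.8},
  {"x":0,"y":0,"z":0.15,"rx":0,"ry":0,"rz":0,"jaw":0.8},
  {"x":0,"y":0,"z":0,"rx":0,"ry":0,"rz":0,"jaw":0.8},
], newtons=45)

```text
t: 11.35
position: [0.5455, 0.0095, 0.093]
eef_rot: [1.924, 2.481, 0.002]
ft_force: [-7.0, 2.0, 20.8]
finger_gap: 0.0117
gripper_force: 45.2
```

```bash
python3 - <<'E'
from h import *
ft();snap('wrist','w8')
print(pix('w8',[[300,180],[300,200],[330,200],[300,215],[330,215]]).round(4))
E
```

```text
F tool [  3.65  -6.23 -20.77] M tool [1.438 0.747 0.009] [0.5455 0.0095 0.093 ] yaw 104.41 gap 0.011740582057205375 11.35
[[0.5264 0.0346 0.0458]
 [0.5303 0.0185 0.0458]
 [0.554  0.0246 0.0458]
 [0.5334 0.0061 0.0458]
 [0.5574 0.0122 0.0456]]
```

Emit:
drive_tool([
  {"x":0,"y":0,"z":0,"rx":0,"ry":0,"rz":0,"jaw":3.5},
  {"x":0,"y":0,"z":0,"rx":0,"ry":0,"rz":0,"jaw":3.5},
  {"x":0,"y":0,"z":0,"rx":0,"ry":0,"rz":0,"jaw":3.5},
  {"x":0,"y":0,"z":-1,"rx":0,"ry":0,"rz":0,"jaw":3.5},
  {"x":0,"y":0,"z":-3,"rx":0,"ry":0,"rz":0,"jaw":4.5},
  {"x":0,"y":0,"z":-4,"rx":0,"ry":0,"rz":0,"jaw":4.5},
  {"x":0,"y":0,"z":-4,"rx":0,"ry":0,"rz":0,"jaw":4.5},
  {"x":0,"y":0,"z":0,"rx":0,"ry":0,"rz":0,"jaw":4.5},
], newtons=35)

```text
t: 12.2
position: [0.5476, 0.0088, 0.2162]
eef_rot: [1.919, 2.474, 0.009]
ft_force: [-0.2, 0.4, 0.8]
finger_gap: 0.0449
gripper_force: 0.0
```

```bash
python3 - <<'E'
from h import *
ft()
s=arm.get_state();snap('wrist','w9');snap('top','t9')
# brush points: compute from bar/body by depth in wrist
d=load('w9')['d'];im=load('w9')['im'].astype(int)
vv,uu=np.mgrid[0:400,0:640];uv=np.c_[uu.ravel(),vv.ravel()].astype(float);X=pix('w9',uv)
th=np.radians(14.5);o=np.array([.5425,.012]);L=(X[:,:2]-o)@np.array([[np.cos(th),-np.sin(th)],[np.sin(th),np.cos(th)]])
c=im.reshape(-1,3);pk=(c[:,0]-c[:,2]>25)&(c[:,0]-c[:,1]>40)
for lo,hi in((.04,.052),(.095,.108)):
    m=pk&(X[:,2]>lo)&(X[:,2]<hi)&(abs(L[:,0])<.04)&(abs(L[:,1])<.08)
    q=L[m];print(m.sum(),q.min(0).round(4),q.max(0).round(4),np.median(X[m,2]).round(4))
    for a,b in((-.06,-.03),(-.03,0),(0,.045)):
        k=m&(L[:,1]>a)&(L[:,1]<b)
        if k.sum()>5:print(a,b,np.median(X[k,2]).round(4),k.sum())
E
```

```text
F tool [ 0.47 -0.04 -0.78] M tool [-0.086 -0.021 -0.045] [0.5476 0.0088 0.2162] yaw 104.39 gap 0.04493534654452828 12.2
1165 [-0.019  -0.0519] [0.02   0.0407] 0.0465
-0.06 -0.03 0.0465 121
-0.03 0 0.0464 312
0 0.045 0.0465 732
802 [-0.0052 -0.0368] [0.0065 0.0368] 0.1023
-0.06 -0.03 0.1023 62
-0.03 0 0.1024 312
0 0.045 0.1023 428
```

Emit:
drive_tool([
  {"x":0,"y":0,"z":-0.4,"rx":0,"ry":0,"rz":0.145,"jaw":6.0},
  {"x":0,"y":0,"z":-0.4,"rx":0,"ry":0,"rz":0.145,"jaw":6.0},
  {"x":0,"y":0,"z":-0.4,"rx":0,"ry":0,"rz":0.145,"jaw":6.0},
  {"x":0,"y":0,"z":-0.4,"rx":0,"ry":0,"rz":0.145,"jaw":6.0},
  {"x":0,"y":0,"z":-0.4,"rx":0,"ry":0,"rz":0.145,"jaw":6.0},
  {"x":0,"y":0,"z":-0.4,"rx":0,"ry":0,"rz":0.145,"jaw":6.0},
  {"x":0,"y":0,"z":-0.4,"rx":0,"ry":0,"rz":0.145,"jaw":6.0},
  {"x":0,"y":0,"z":-0.4,"rx":0,"ry":0,"rz":0.145,"jaw":6.0},
  {"x":0,"y":0,"z":0,"rx":0,"ry":0,"rz":0.145,"jaw":6.0},
  {"x":0,"y":0,"z":0,"rx":0,"ry":0,"rz":0.145,"jaw":6.0},
  {"x":0,"y":0,"z":0,"rx":0,"ry":0,"rz":0.145,"jaw":6.0},
  {"x":0,"y":0,"z":0,"rx":0,"ry":0,"rz":0.145,"jaw":6.0},
  {"x":0,"y":0,"z":0,"rx":0,"ry":0,"rz":0.145,"jaw":6.0},
  {"x":0,"y":0,"z":0,"rx":0,"ry":0,"rz":0.145,"jaw":6.0},
], newtons=35)

```text
t: 13.7
position: [0.5427, 0.0096, 0.2386]
eef_rot: [-3.123, 0.336, 0.007]
ft_force: [-0.3, -0.5, 0.1]
finger_gap: 0.0603
gripper_force: 0.0
```

Emit:
drive_tool([
  {"x":-1.24,"y":-3.55,"z":0,"rx":0,"ry":0,"rz":0,"jaw":6.0},
  {"x":-1.24,"y":-3.55,"z":0,"rx":0,"ry":0,"rz":0,"jaw":6.0},
  {"x":-1.24,"y":-3.55,"z":0,"rx":0,"ry":0,"rz":0,"jaw":6.0},
  {"x":-1.24,"y":-3.55,"z":0,"rx":0,"ry":0,"rz":0,"jaw":6.0},
  {"x":-1.24,"y":-3.55,"z":0,"rx":0,"ry":0,"rz":0,"jaw":6.0},
  {"x":-1.24,"y":-3.55,"z":0,"rx":0,"ry":0,"rz":0,"jaw":6.0},
  {"x":-1.24,"y":-3.55,"z":0,"rx":0,"ry":0,"rz":0,"jaw":6.0},
  {"x":-1.24,"y":-3.55,"z":0,"rx":0,"ry":0,"rz":0,"jaw":6.0},
  {"x":0,"y":0,"z":0,"rx":0,"ry":0,"rz":0,"jaw":6.0},
  {"x":0,"y":0,"z":0,"rx":0,"ry":0,"rz":0,"jaw":6.0},
], newtons=35)

```text
t: 14.7
position: [0.5044, 0.3078, 0.2389]
eef_rot: [3.123, -0.324, -0.005]
ft_force: [0.1, 0.1, -0.2]
finger_gap: 0.0602
gripper_force: 0.0
```

```bash
python3 - <<'E'
from h import *
ft();s=arm.get_state();P=s['position'];Rm=R.from_rotvec(s['eef_rot']).as_matrix();print(s['eef_rot'],s['qpos'].round(2))
snap('wrist','w10');p=load('w10');im=p['im'].astype(int)
vv,uu=np.mgrid[0:400,0:640];uv=np.c_[uu.ravel(),vv.ravel()].astype(float);X=pix('w10',uv)
near=(abs(X[:,0]-.57)<.1)&(abs(X[:,1]-.3)<.06)
for n,lo,hi in(('low',.006,.016),('block',.017,.026)):
    m=near&(X[:,2]>lo)&(X[:,2]<hi)
    cc=cv2.connectedComponents((m.reshape(400,640)).astype(np.uint8))
    q=(X[m]-P)@Rm; rc=cv2.minAreaRect((X[m,:2]*1000).astype(np.float32))
    print(n,m.sum(),X[m].mean(0).round(4),np.median(X[m,2]).round(4),rc,q[:,:2].min(0).round(4),q[:,:2].max(0).round(4))
c=cv2.resize(p['im'][:260,160:480,::-1],(738,600),interpolation=cv2.INTER_CUBIC);cv2.imwrite('pics/c10.png',c)
E
```

```text
F tool [ 0.07 -0.09  0.2 ] M tool [0.013 0.    0.044] [0.5044 0.3078 0.2389] yaw -11.84 gap 0.060171963857804385 14.7
[ 3.12288476 -0.32372393 -0.00474824] [ 0.36  0.08  1.68 -0.    1.38  2.13]
low 961 [0.5615 0.2996 0.0121] 0.0122 ((582.749755859375, 304.4467468261719), (48.203468322753906, 164.47006225585938), 84.55418395996094) [-0.0013 -0.0317] [0.1619 0.0196]
block 482 [0.5833 0.2945 0.0205] 0.0205 ((613.1972045898438, 292.9906921386719), (30.329540252685547, 100.9049301147461), 86.80623626708984) [ 0.0617 -0.0309] [0.1618 0.0105]
```

```bash
python3 - <<'E'
from h import *
P=np.array([.5044,.3078,.2389]);Rm=R.from_rotvec([3.12288,-.32372,-.00475]).as_matrix()
vv,uu=np.mgrid[0:400,0:640];uv=np.c_[uu.ravel(),vv.ravel()].astype(float);X=pix('w10',uv);q=(X-P)@Rm
near=(q[:,0]>-.02)&(q[:,0]<.14)&(abs(q[:,1])<.05)
def cc(m):
    n,l,st,_=cv2.connectedComponentsWithStats(cv2.morphologyEx(m.reshape(400,640).astype(np.uint8),cv2.MORPH_OPEN,np.ones((2,2))));k=1+np.argmax(st[1:,4]);return (l==k).ravel(),st[k]
b,st=cc(near&(X[:,2]>.0175)&(X[:,2]<.026));rc=cv2.minAreaRect((X[b,:2]*1000).astype(np.float32));print('block',st,rc)
a,st=cc(near&(X[:,2]>.007)&(X[:,2]<.03));print('all',st,q[a].min(0).round(4),q[a].max(0).round(4))
j=a&(q[:,0]>.095);t=a&(q[:,0]<.02)
print('jaw mid',(X[j].mean(0)).round(4),'tail',X[t].mean(0).round(4))
for lo,hi in((.002,.01),(.01,.02),(.03,.04),(.062,.07),(.07,.08),(.088,.095),(.095,.105),(.105,.115)):
    k=a&(q[:,0]>lo)&(q[:,0]<hi)
    if k.sum():print(lo,hi,(q[k,1].min()).round(4),q[k,1].max().round(4))
E
```

```text
block [302 111  21  22 452] ((576.5695190429688, 294.0), (28.260501861572266, 28.695621490478516), 78.50445556640625)
all [ 294   87   34   91 1356] [-0.0048 -0.0282 -0.1796] [0.1202 0.0202 0.2408]
jaw mid [0.6091 0.2863 0.0112] tail [0.5124 0.3093 0.0099]
0.002 0.01 -0.0274 0.02
0.01 0.02 -0.0259 0.0186
0.03 0.04 -0.0214 0.014
0.062 0.07 -0.0152 0.0124
0.07 0.08 -0.0151 0.0123
0.088 0.095 -0.0085 0.0122
0.095 0.105 -0.0085 0.0066
0.105 0.115 -0.0084 0.0065
```

View pics/c10.png

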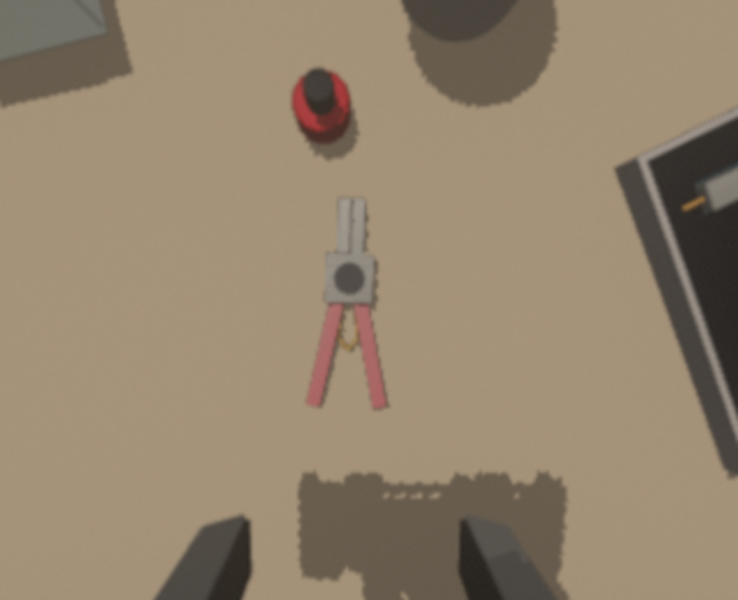

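The view shows the nippers with their block at (350,278), the jaws pointing up towards the red bottle at (322,105), and the handle ends at (314,404) and (380,407). From depth, the block centre is at (0.5766, 0.294) with yaw about -13°.

Emit:
drive_tool([
  {"x":1.9,"y":-0.04,"z":0,"rx":0,"ry":0,"rz":0.02,"jaw":6.0},
  {"x":1.9,"y":-0.03,"z":0,"rx":0,"ry":0,"rz":0,"jaw":6.0},
  {"x":1.8,"y":-0.03,"z":0,"rx":0,"ry":0,"rz":0,"jaw":6.0},
  {"x":1.75,"y":-0.03,"z":0,"rx":0,"ry":0,"rz":0,"jaw":6.0},
  {"x":0,"y":0,"z":4,"rx":0,"ry":0,"rz":0,"jaw":6.0},
  {"x":0,"y":0,"z":4,"rx":0,"ry":0,"rz":0,"jaw":6.0},
  {"x":0,"y":0,"z":4,"rx":0,"ry":0,"rz":0,"jaw":6.0},
  {"x":0,"y":0,"z":4,"rx":0,"ry":0,"rz":0,"jaw":6.0},
  {"x":0,"y":0,"z":3.5,"rx":0,"ry":0,"rz":0,"jaw":6.0},
  {"x":0,"y":0,"z":2,"rx":0,"ry":0,"rz":0,"jaw":6.0},
  {"x":0,"y":0,"z":0,"rx":0,"ry":0,"rz":0,"jaw":6.0},
  {"x":0,"y":0,"z":0,"rx":0,"ry":0,"rz":0,"jaw":6.0},
], newtons=35)

```text
t: 15.95
position: [0.5778, 0.2917, 0.0262]
eef_rot: [3.121, -0.36, -0.0]
ft_force: [0.3, 0.7, 0.2]
finger_gap: 0.0599
gripper_force: 0.0
```

```bash
python3 -c "
from h import *
ft()"
```

```text
F tool [ 0.18 -0.72 -0.18] M tool [ 0.022 -0.013  0.064] [0.5778 0.2917 0.0262] yaw -13.15 gap 0.05985931618781707 15.95
```

Emit:
drive_tool([
  {"x":-0.15,"y":-0.2,"z":0.8,"rx":0,"ry":0,"rz":0,"jaw":6.0},
  {"x":0,"y":0,"z":0.65,"rx":0,"ry":0,"rz":0,"jaw":5.0},
  {"x":0,"y":0,"z":0,"rx":0,"ry":0,"rz":0,"jaw":2.4},
  {"x":0,"y":0,"z":0,"rx":0,"ry":0,"rz":0,"jaw":2.4},
  {"x":0,"y":0,"z":0,"rx":0,"ry":0,"rz":0,"jaw":2.4},
  {"x":0,"y":0,"z":0,"rx":0,"ry":0,"rz":0,"jaw":2.4},
  {"x":0,"y":0,"z":0,"rx":0,"ry":0,"rz":0,"jaw":2.4},
], newtons=40)

```text
t: 16.65
position: [0.5767, 0.2953, 0.0119]
eef_rot: [-3.121, 0.357, -0.001]
ft_force: [-1.1, 0.2, 1.0]
finger_gap: 0.0276
gripper_force: 40.0
```

```bash
python3 -c "
from h import *
ft()"
```

```text
F tool [-1.08  0.06 -0.96] M tool [-0.005 -0.041 -0.114] [0.5767 0.2953 0.0119] yaw -13.06 gap 0.02760330692454084 16.65
```

Emit:
drive_tool([
  {"x":0,"y":0,"z":-1,"rx":0,"ry":0,"rz":0,"jaw":2.4},
  {"x":0,"y":0,"z":-3,"rx":0,"ry":0,"rz":0,"jaw":2.4},
  {"x":0,"y":0,"z":-4,"rx":0,"ry":0,"rz":0,"jaw":2.4},
  {"x":0,"y":0,"z":-4,"rx":0,"ry":0,"rz":0,"jaw":2.4},
  {"x":0,"y":0,"z":-3,"rx":0,"ry":0,"rz":0,"jaw":2.4},
  {"x":0,"y":0,"z":0,"rx":0,"ry":0,"rz":-0.1466,"jaw":2.4},
  {"x":0,"y":0,"z":0,"rx":0,"ry":0,"rz":-0.1466,"jaw":2.4},
  {"x":0,"y":0,"z":0,"rx":0,"ry":0,"rz":-0.1466,"jaw":2.4},
  {"x":0,"y":0,"z":0,"rx":0,"ry":0,"rz":-0.1466,"jaw":2.4},
  {"x":0,"y":0,"z":0,"rx":0,"ry":0,"rz":-0.1466,"jaw":2.4},
  {"x":0,"y":0,"z":0,"rx":0,"ry":0,"rz":-0.1466,"jaw":2.4},
  {"x":0,"y":0,"z":0,"rx":0,"ry":0,"rz":-0.1466,"jaw":2.4},
  {"x":0,"y":0,"z":0,"rx":0,"ry":0,"rz":-0.1466,"jaw":2.4},
  {"x":0,"y":0,"z":0,"rx":0,"ry":0,"rz":-0.1466,"jaw":2.4},
  {"x":0,"y":0,"z":0,"rx":0,"ry":0,"rz":-0.1466,"jaw":2.4},
  {"x":0,"y":0,"z":0,"rx":0,"ry":0,"rz":-0.1466,"jaw":2.4},
  {"x":0,"y":0,"z":0,"rx":0,"ry":0,"rz":-0.1466,"jaw":2.4},
  {"x":0,"y":0,"z":0,"rx":0,"ry":0,"rz":-0.1466,"jaw":2.4},
  {"x":0,"y":0,"z":0,"rx":0,"ry":0,"rz":-0.1466,"jaw":2.4},
], newtons=40)

```text
t: 18.55
position: [0.5763, 0.2951, 0.162]
eef_rot: [1.915, 2.49, 0.0]
ft_force: [0.1, -0.4, 0.4]
finger_gap: 0.0274
gripper_force: 40.0
```

Emit:
drive_tool([
  {"x":-2.66,"y":-1.69,"z":0,"rx":0,"ry":0,"rz":0,"jaw":2.4},
  {"x":-2.66,"y":-1.69,"z":0,"rx":0,"ry":0,"rz":0,"jaw":2.4},
  {"x":-2.66,"y":-1.69,"z":0,"rx":0,"ry":0,"rz":0,"jaw":2.4},
  {"x":-2.66,"y":-1.69,"z":0,"rx":0,"ry":0,"rz":0,"jaw":2.4},
  {"x":-2.66,"y":-1.69,"z":0,"rx":0,"ry":0,"rz":0,"jaw":2.4},
  {"x":-2.66,"y":-1.69,"z":0,"rx":0,"ry":0,"rz":0,"jaw":2.4},
  {"x":-2.66,"y":-1.69,"z":0,"rx":0,"ry":0,"rz":0,"jaw":2.4},
  {"x":-2.66,"y":-1.69,"z":0,"rx":0,"ry":0,"rz":0,"jaw":2.4},
  {"x":-2.66,"y":-1.69,"z":0,"rx":0,"ry":0,"rz":0,"jaw":2.4},
  {"x":-2.66,"y":-1.69,"z":0,"rx":0,"ry":0,"rz":0,"jaw":2.4},
  {"x":0,"y":0,"z":0,"rx":0,"ry":0,"rz":0,"jaw":2.4},
  {"x":0,"y":0,"z":0,"rx":0,"ry":0,"rz":0,"jaw":2.4},
  {"x":0,"y":0,"z":0,"rx":0,"ry":0,"rz":0,"jaw":2.4},
], newtons=40)

```text
t: 19.85
position: [0.4798, -0.0041, 0.1618]
eef_rot: [1.922, 2.485, 0.001]
ft_force: [0.6, 0.0, -0.7]
finger_gap: 0.0275
gripper_force: 40.0
```

```bash
python3 - <<'E'
from h import *
ft();s=arm.get_state();P=s['position'];Rm=R.from_rotvec(s['eef_rot']).as_matrix();print(s['eef_rot'])
snap('wrist','w11');vv,uu=np.mgrid[0:400,0:640];uv=np.c_[uu.ravel(),vv.ravel()].astype(float);X=pix('w11',uv);q=(X-P)@Rm
# held nippers: q z from TCP: underside at +.0119; jaw top at 0 ; block top at -.008
m=(abs(q[:,1])<.012)&(q[:,0]>.0)&(q[:,0]<.06)&(abs(q[:,2])<.02)
for a in np.arange(0.008,.06,.006):
    k=m&(q[:,0]>a)&(q[:,0]<a+.006)
    if k.sum():print(a.round(3),k.sum(),'y',q[k,1].min().round(4),q[k,1].max().round(4),'z',np.median(q[k,2]).round(4),'xmax',q[k,0].max().round(4))
E
```

```text
F tool [-0.13  0.59  0.7 ] M tool [-0.091 -0.092 -0.01 ] [ 0.4798 -0.0041  0.1618] yaw 104.57 gap 0.027513103708257217 19.85
[1.92165721e+00 2.48500120e+00 6.14837696e-04]
0.008 349 y -0.012 0.012 z -0.0086 xmax 0.014
0.014 490 y -0.0119 0.012 z -0.0061 xmax 0.02
0.02 222 y -0.009 0.0066 z -0.0005 xmax 0.026
0.026 223 y -0.009 0.0065 z -0.0006 xmax 0.0319
0.032 228 y -0.0089 0.0065 z -0.0005 xmax 0.038
0.038 241 y -0.0088 0.0064 z -0.0005 xmax 0.044
0.044 225 y -0.0089 0.0063 z -0.0001 xmax 0.0488
```

Emit:
drive_tool([
  {"x":-0.3,"y":0,"z":3,"rx":0,"ry":0,"rz":0,"jaw":2.4},
  {"x":0,"y":0,"z":3,"rx":0,"ry":0,"rz":0,"jaw":2.4},
  {"x":0,"y":0,"z":3,"rx":0,"ry":0,"rz":0,"jaw":2.4},
  {"x":0,"y":0,"z":1.5,"rx":0,"ry":0,"rz":0,"jaw":2.4},
  {"x":0,"y":0,"z":0.2,"rx":0,"ry":0,"rz":0,"jaw":2.4},
  {"x":0,"y":0,"z":0,"rx":0,"ry":0,"rz":0,"jaw":2.4},
  {"x":0,"y":0,"z":0,"rx":0,"ry":0,"rz":0,"jaw":2.4},
], newtons=40)

```text
t: 20.6
position: [0.4814, -0.0075, 0.0557]
eef_rot: [1.921, 2.484, 0.001]
ft_force: [-0.0, -0.8, -0.6]
finger_gap: 0.0275
gripper_force: 40.0
```

```bash
python3 - <<'E'
from h import *
ft();s=arm.get_state();P=s['position'];Rm=R.from_rotvec(s['eef_rot']).as_matrix()
snap('wrist','w12');im=load('w12')['im'].astype(int)
f=lambda uv,z:((pix('w12',uv,z)-P)@Rm)
t=P+Rm@np.array([.045,-.001,0]);print('tip px',proj('w12',[t]).round(1),'zu',P[2]-.0119)
u0,v0=proj('w12',[t])[0].round().astype(int)
for u in(u0-4,u0,u0+4):print(u,[(v,*im[v,u].tolist()) for v in range(v0-14,v0+8)])
for v in(v0-4,v0-3,v0-2,v0+6,v0+12):print('row',v,[(u,*im[v,u].tolist()) for u in range(u0-16,u0+17)])
E
```

```text
F tool [-0.77 -0.22  0.58] M tool [-0.1   -0.062  0.044] [ 0.4814 -0.0075  0.0557] yaw 104.57 gap 0.027535779159070062 20.6
tip px [[314.4 169.1]] zu 0.04377916202882693
310 [(155, 65, 63, 63), (156, 69, 76, 81), (157, 82, 120, 132), (158, 96, 160, 178), (159, 91, 154, 173), (160, 73, 121, 136), (161, 73, 103, 112), (162, 87, 96, 97), (163, 113, 110, 104), (164, 152, 146, 136), (165, 186, 179, 167), (166, 199, 191, 177), (167, 202, 194, 180), (168, 202, 195, 180), (169, 201, 194, 180), (170, 201, 193, 180), (171, 201, 193, 179), (172, 201, 194, 181), (173, 201, 193, 180), (174, 200, 193, 180), (175, 201, 193, 180), (176, 201, 193, 180)]
314 [(155, 66, 64, 64), (156, 68, 75, 79), (157, 79, 114, 125), (158, 84, 139, 155), (159, 73, 120, 135), (160, 63, 101, 113), (161, 63, 84, 91), (162, 70, 73, 74), (163, 88, 85, 82), (164, 112, 107, 102), (165, 128, 122, 116), (166, 134, 128, 121), (167, 134, 128, 122), (168, 135, 128, 122), (169, 134, 128, 122), (170, 134, 127, 122), (171, 133, 127, 121), (172, 137, 131, 125), (173, 140, 134, 127), (174, 141, 134, 128), (175, 141, 135, 128), (176, 1
[... 3361 characters left out ...]
298, 43, 41, 40), (299, 42, 41, 40), (300, 46, 47, 47), (301, 90, 89, 85), (302, 151, 145, 136), (303, 183, 176, 164), (304, 190, 183, 171), (305, 192, 184, 171), (306, 195, 188, 175), (307, 200, 192, 179), (308, 202, 195, 181), (309, 202, 195, 181), (310, 200, 192, 179), (311, 199, 191, 178), (312, 191, 183, 171), (313, 157, 151, 141), (314, 140, 135, 127), (315, 179, 172, 161), (316, 197, 189, 177), (317, 201, 193, 179), (318, 204, 196, 183), (319, 206, 198, 184), (320, 205, 197, 183), (321, 205, 197, 183), (322, 205, 196, 183), (323, 205, 196, 184), (324, 205, 197, 184), (325, 194, 187, 176), (326, 150, 150, 143), (327, 91, 95, 93), (328, 63, 62, 63), (329, 62, 59, 60), (330, 61, 59, 60)]
```

```bash
python3 - <<'E'
from h import *
P=np.array([.4814,-.0075,.0557]);Rm=R.from_rotvec([1.921,2.484,.001]).as_matrix()
im=load('w12')['im'].astype(int);f=lambda u,v,z:((pix('w12',[[u,v]],z)-P)@Rm)[0].round(4)
for v in(157,158,159,160,161):print(v,(im[v,296:334,2]-im[v,296:334,0]).tolist())
print('jaw',f(301.5,163.7,.0557),f(326.7,163.7,.0557),'pocket end',f(314,157.2,.024),f(314,156.8,.024))
print(f(301.5,158.5,.024),f(327,158.5,.024))
# other blue around (handles/block flanks): columns where blue seen per row
b=(im[...,2]-im[...,0])>30
for v in range(176,300,8):
    u=np.where(b[v,270:360])[0]+270
    if len(u):print(v,u.tolist() if len(u)<14 else (u.min(),u.max(),len(u)))
E
```

```text
157 [-3, -3, -3, -2, 0, 9, 21, 32, 47, 51, 53, 55, 56, 55, 50, 35, 26, 32, 46, 52, 53, 55, 56, 56, 55, 54, 51, 34, 25, 25, 21, 10, 0, -2, -2, -2, -3, -3]
158 [-2, -3, -3, -2, 3, 23, 43, 56, 71, 76, 80, 86, 88, 87, 82, 62, 53, 57, 71, 76, 80, 87, 90, 90, 90, 89, 82, 63, 51, 50, 45, 26, 4, -2, -2, -2, -3, -3]
159 [-3, -3, -3, -3, 4, 27, 50, 58, 63, 65, 70, 81, 87, 87, 82, 66, 58, 59, 62, 67, 76, 92, 97, 99, 98, 97, 87, 70, 60, 57, 52, 31, 7, -2, -2, -2, -2, -2]
160 [-3, -2, -2, -3, 5, 28, 48, 54, 53, 53, 56, 62, 64, 64, 63, 57, 53, 50, 50, 57, 73, 90, 95, 96, 97, 94, 82, 74, 69, 59, 52, 32, 6, -1, -2, -2, -2, -3]
161 [-1, -2, -2, -2, 5, 27, 42, 40, 36, 35, 38, 40, 39, 40, 39, 40, 37, 32, 28, 44, 65, 75, 77, 78, 77, 75, 73, 70, 66, 53, 48, 31, 8, -1, -2, -1, -2, -2]
jaw [ 0.0484 -0.009  -0.    ] [ 0.0484  0.0067 -0.    ] pocket end [ 0.0489 -0.0011  0.0317] [ 0.0492 -0.0011  0.0317]
[ 0.048  -0.0103  0.0316] [0.048  0.0084 0.0317]
200 [296, 297, 298, 299]
256 [311]
264 [291, 309, 310, 311, 312, 313, 314, 315, 316, 317, 318, 335, 336]
272 (np.int64(307), np.int64(337), 14)
280 [303, 304, 305, 306, 312, 313, 314, 321, 322, 323, 339]
288 (np.int64(302), np.int64(324), 23)
```

Emit:
drive_tool([
  {"x":-0.09,"y":0,"z":0.4,"rx":0,"ry":0,"rz":0,"jaw":2.4},
  {"x":0,"y":0,"z":0.4,"rx":0,"ry":0,"rz":0,"jaw":2.4},
  {"x":0,"y":0,"z":0.2,"rx":0,"ry":0,"rz":0,"jaw":2.4},
  {"x":0,"y":0,"z":0.2,"rx":0,"ry":0,"rz":0,"jaw":2.4},
  {"x":0,"y":0,"z":0.1,"rx":0,"ry":0,"rz":0,"jaw":2.4},
  {"x":0,"y":0,"z":0,"rx":0,"ry":0,"rz":0,"jaw":2.4},
], newtons=40)

```text
t: 21.25
position: [0.4813, -0.0086, 0.0417]
eef_rot: [1.922, 2.483, 0.002]
ft_force: [2.7, 1.6, 0.2]
finger_gap: 0.0276
gripper_force: 40.0
```

```bash
python3 -c "
from h import *
ft()"
```

```text
F tool [ 0.87  3.06 -0.17] M tool [-0.721 -0.005 -0.025] [ 0.4813 -0.0086  0.0417] yaw 104.51 gap 0.02763326124238025 21.25
```

Emit:
drive_tool([
  {"x":0,"y":0,"z":0.2,"rx":0,"ry":0,"rz":0,"jaw":2.4},
  {"x":0,"y":0,"z":0.2,"rx":0,"ry":0,"rz":0,"jaw":2.4},
  {"x":0,"y":0,"z":0.15,"rx":0,"ry":0,"rz":0,"jaw":2.4},
  {"x":0,"y":0,"z":0.1,"rx":0,"ry":0,"rz":0,"jaw":2.4},
  {"x":0,"y":0,"z":0.1,"rx":0,"ry":0,"rz":0,"jaw":2.4},
  {"x":0,"y":0,"z":0,"rx":0,"ry":0,"rz":0,"jaw":2.4},
], newtons=50)

```text
t: 21.85
position: [0.482, -0.0086, 0.036]
eef_rot: [1.922, 2.483, 0.002]
ft_force: [-2.1, 3.1, 15.0]
finger_gap: 0.0274
gripper_force: 50.0
```

```bash
python3 -c "
from h import *
ft()"
```

```text
F tool [  3.51  -1.24 -14.98] M tool [ 0.009  0.648 -0.014] [ 0.482  -0.0086  0.036 ] yaw 104.53 gap 0.027379193838637038 21.85
```

Emit:
drive_tool([
  {"x":0,"y":0,"z":0.1,"rx":0,"ry":0,"rz":0,"jaw":2.4},
  {"x":0,"y":0,"z":0,"rx":0,"ry":0,"rz":0,"jaw":2.4},
  {"x":0,"y":0,"z":-0.2,"rx":0,"ry":0,"rz":0,"jaw":4.5},
  {"x":0,"y":0,"z":0,"rx":0,"ry":0,"rz":0,"jaw":4.5},
  {"x":0,"y":0,"z":0,"rx":0,"ry":0,"rz":0,"jaw":4.5},
  {"x":0,"y":0,"z":0,"rx":0,"ry":0,"rz":0,"jaw":4.5},
  {"x":0,"y":0,"z":-1,"rx":0,"ry":0,"rz":0,"jaw":4.5},
  {"x":0,"y":0,"z":-3,"rx":0,"ry":0,"rz":0,"jaw":4.5},
  {"x":0,"y":0,"z":-4,"rx":0,"ry":0,"rz":0,"jaw":4.5},
  {"x":0,"y":0,"z":-4,"rx":0,"ry":0,"rz":0,"jaw":4.5},
  {"x":-3,"y":0,"z":-4,"rx":0,"ry":0,"rz":0,"jaw":4.5},
  {"x":-4,"y":1,"z":-2,"rx":0,"ry":0,"rz":0,"jaw":4.5},
  {"x":-4,"y":1,"z":0,"rx":0,"ry":0,"rz":0,"jaw":4.5},
  {"x":0,"y":0,"z":0,"rx":0,"ry":0,"rz":0,"jaw":4.5},
  {"x":0,"y":0,"z":0,"rx":0,"ry":0,"rz":0,"jaw":4.5},
], newtons=50)

```text
t: 23.35
position: [0.5272, -0.1104, 0.2145]
eef_rot: [-1.924, -2.482, 0.0]
ft_force: [-0.5, -0.1, -0.7]
finger_gap: 0.0452
gripper_force: 0.0
```

```bash
python3 - <<'E'
from h import *
ft();snap('wrist','w13')
im=load('w13')['im'].astype(int)
vv,uu=np.mgrid[0:400,0:640];X=pix('w13',np.c_[uu.ravel(),vv.ravel()].astype(float))
th=np.radians(14.5);Q=np.array([[np.cos(th),-np.sin(th)],[np.sin(th),np.cos(th)]]);L=(X[:,:2]-[.5425,.012])@Q
def med(n,x0,x1,y0,y1,lo=.015,hi=.12):
    k=(L[:,0]>x0)&(L[:,0]<x1)&(L[:,1]>y0)&(L[:,1]<y1)&(X[:,2]>lo)&(X[:,2]<hi)
    print(n,k.sum(),np.percentile(X[k,2],[10,50,90]).round(4) if k.sum() else '')
med('foam L',-.1,-.09,-.05,.06);med('foam mid',-.037,-.027,.0,.05);med('foam far',-.06,0,.07,.085)
med('block',-.073,-.058,-.006,.006);med('jaw',-.071,-.066,.02,.04);med('jaw2',-.064,-.06,.02,.04)
med('handles',-.09,-.04,-.075,-.06,.032,.045)
med('brush heel',-.018,-.009,.0,.038);med('brush nose',-.008,.008,-.05,-.042);med('bar',-.003,.003,-.03,.03,.09)
n=(L[:,0]>-.1)&(L[:,0]<-.035)&(L[:,1]>-.09)&(L[:,1]<.06)&(X[:,2]>.041)&(X[:,2]<.055)
print('block ext',L[n].min(0).round(4),L[n].max(0).round(4))
m=(L[:,0]>-.1)&(L[:,0]<-.035)&(L[:,1]>-.095)&(L[:,1]<.07)&(X[:,2]>.03)&(im.reshape(-1,3).sum(1)>300)
print('nip ext',L[m].min(0).round(4),L[m].max(0).round(4))
E
```

```text
F tool [ 0.07 -0.51  0.66] M tool [-0.087 -0.027 -0.023] [ 0.5272 -0.1104  0.2145] yaw 104.45 gap 0.04522828675542692 23.35
foam L 848 [0.0332 0.0343 0.0353]
foam mid 380 [0.0334 0.0344 0.0354]
foam far 789 [0.0334 0.0344 0.0355]
block 154 [0.0439 0.0447 0.0456]
jaw 95 [0.0355 0.0365 0.0374]
jaw2 75 [0.0352 0.0362 0.0372]
handles 206 [0.0343 0.0361 0.0372]
brush heel 286 [0.0457 0.0467 0.0477]
brush nose 96 [0.0456 0.0466 0.0473]
bar 424 [0.1015 0.1025 0.1036]
block ext [-0.0791 -0.0149] [-0.0523  0.0127]
nip ext [-0.0999 -0.0942] [-0.0351  0.043 ]
```

```bash
python3 -c "
from h import *
print(order.job_done())"
```

```text
the job is handed in; nothing more can be done
None
```

The nail brush and the nippers are both pressed home in their pockets and released; depth readings after release put both within about 0.5 mm of fully seated. I handed the job in after about 23 s; no verdict came back, and I did not separately check that the bottles, drill pen and other things had stayed put.

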